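# Set up the fold-up recipe screen

## Robot

A 6-joint arm with a two-finger parallel gripper is mounted at the origin on the work surface. World frame = base frame: x ahead of the robot, y to its left, z up, the work surface at z = 0. Lengths are in m, angles in rad, forces in N, time in s.
With the tool pointing down it reaches from about 0.275 to 1 m from the base axis. Payload 8.4 kg.
Tool frame: the origin (TCP) lies between the finger pads; the fingertips stand nose_length ahead of it and the grasp point (between the pads) lies 3 mm ahead of it (nose_length is the distance from the TCP to the fingertips, in m); z points along the fingers, y is the direction in which the jaws open and shut (so a half turn about z gives the same grasp; the last joint's range is limited). The gripper opens to 85 mm and grips with 20 to 120 N. Pads are 22 mm wide; open, the fingers measure 114 mm over their backs; the gripper's body (76 mm by 85 mm) begins 54 mm behind the grasp point. The pads swing forward as they close: fully open they stand 13 mm farther back than shut.
Start: joints at [-1.142, 0.353, 1.633, -0, 1.155, -0.002], TCP at [0.261, -0.568, 0.253] pointing down, gripper open.
Joint ranges: [-2.63, 2.63], [-0.92, 2.1], [0.06, 2.66], [-1.3, 4.44], [0, 2.69], [-3.02, 3.02]. Speed limits (rad/s): [2.22, 2.22, 2.79, 3.14, 3.14, 3.14].

## Interface

Orientations are given as a unit quaternion [x, y, z, w].
In Python, from plant import observe, capture, get_calibration, close_job, nose_length gives the robot as it stands.
- The arm moves only by the shell command python3 -m pendant 'ROWS' [OPENING] [FORCE]. ROWS is JSON, a list of rows, each an object with "offset": the shift along the tool's x, y, z in units of 30 mm (1.0 is 30 mm), a list of three; "twist": the turn, a rotation vector about the tool's x, y, z in degrees, a list of three. A call has 1 to 12 rows; each row shifts and turns the commanded pose from where the row before left it, along the tool's axes as they then stand; what a row does not reach is not made up. A row lasts 1/12 s, in which the tool goes at most 41.7 mm and 7.16 degrees, less where a joint would pass 70% of its speed; a pose out of reach is approached as far as the arm can. A call is refused whole if a number of a shift passes 1 or a number of a turn 7.16, either way. A call with a gripper value outside its range is refused whole. OPENING is the closure, from 0 (fully open) to 1 (shut), set as the call begins (- or left out, the last holds). The fingers move at their own pace and stop on an object; FORCE is the grip in N (left out, the last holds). Time passes only in rows, so rows that do not move let the fingers close. It gives the time, the measured TCP pose, the force and the opening at its end, in the units of the state.
- observe(): the state, without advancing time (a new reading comes with each control period).
- capture(name): name is "scene" or "top" or "wrist"; returns (picture, depth): 384x512x3 uint8, red, green, blue; 384x512 float32, m along the optical axis (not along the pixel's ray), 0 where there is no reading.
- get_calibration(name): a dict with "mtx" (3x3 intrinsics, pixels), "k1" (the pictures are not rectified: a ray, as slopes to the right and down, at radius r is drawn at 1 + k1 r^2 times it, then the intrinsics apply), "pose" (4x4, takes a point from camera to world coordinates); the wrist camera has in their place "tool_from_camera" (4x4, takes a point from camera to tool coordinates, whose origin is the TCP and whose axes are the flange's). Camera axes: x right, y down, z forward; pixel columns grow to the right and rows downward; lengths in m; the calibration is good to about 2 mm. A picture is of the moment at which its call begins: read the wrist's pose just before it. get_calibration takes no time and is no camera call.
- close_job(): hands the job in, once; it reports no verdict.
The state is a dict: "time_s": time; "qpos": joint angles; "qd": joint speeds; "tau": joint torques, N m; "eef_pos": TCP position; "ee_rot": TCP orientation; "force": force on the tool from outside, world axes, zero at the start; "torque": the same for the moment, N m; "gripper_width": opening from 0.0 (shut) to 1.0 (fully open).
Only numpy, scipy, OpenCV 4.12 (cv2) and the standard library are available. Lean on these libraries where they do the work, as an engineer would, in place of code of your own. Each camera call takes 0.05 s, during which the arm holds its last target. There are 200 camera calls.

## Task

Get the recipe screen on the bench ready for the cook: raise its stiff lid until it stands 60 degrees up from closed (to within about 5 degrees) and let go of it, so that it stays there. Then, with the lid standing at that angle, press the round key all the way down and let it come up, and after it the long bar key in the same way. Leave the square key alone, and do not push about or knock over the pestle, teaspoon, clay bowl and jar standing round the screen.

Things in the scene. Friction and masses are not known exactly. Their poses are not given: they have to be found in the camera images.
- player: Base of the fold-up recipe screen, fixed to the bench: white plastic slab 180 mm deep (x) by 240 mm wide (y), deck 36 mm above the bench, side walls to 51 mm; origin at the centre of its underside, x from the front edge (robot side) to the hinge at the back, z up. The lid covers it when closed.
- screen (a joint): Angle of the lid about its hinge, rad: 0 closed and level, 1.047 is 60 degrees, stop at 1.4. The hinge is stiff and the lid stays where it is left (about 7 N at the handle moves it).
- screen_hinge (a point): Point on the hinge axis, middle of the width, 80 mm behind the centre of the base and 58 mm above the bench. The axis lies along the base's y; the lid extends from it towards the front and opens upward.
- screen_grip (a point): Middle of the lid's handle: a round steel bar 10 mm thick, 100 mm long along the base's y, on two posts on the lid's upper face; its centre lies 135 mm from the hinge axis along the lid and 44 mm above the lid's mid-plane (33 mm free below the bar). z is square to the lid, x along the lid towards the hinge.
- screen_middle (a point): Centre of the lid panel; x along the lid towards the hinge, z square to it. A white panel 160 mm long from the hinge to its free front edge, 240 mm wide, 12 mm thick, with a dark display on its underside. At 60 degrees it leans over the deck, so an upright gripper over the keys would hit it: lean the tool back towards the robot, about 30 degrees.
- key_round (a joint): Travel of the round key, m: 0 up, 0.006 fully down; it springs back; 4.5 N presses it fully.
- key_square (a joint): Travel of the square key, m: as the round key.
- key_bar (a joint): Travel of the long bar key, m: as the round key.
- key_round_top (a point): Centre of the top of the round key, 34 mm across, white plastic. The three keys stand in a row along the base's y, 60 mm apart, in any order, 100 mm in front of the hinge axis; tops 47 mm above the bench and 11 mm above the deck, covered by the lid when closed. The axes are the base's.
- key_square_top (a point): Centre of the top of the square key, 28 by 28 mm, white plastic, in the same row.
- key_bar_top (a point): Centre of the top of the long bar key, 20 mm deep (x) by 46 mm wide (y), white plastic, in the same row.
- ulekan: Bystander: wooden pestle standing on its thick end, 56 mm across, 115 mm tall, beside the screen; origin under its centre.
- teaspoon: Bystander: steel teaspoon, 140 mm long, lying in front of the screen, bowl end to its +x, 8 mm thick at most; origin under its middle.
- clay_bowl: Bystander: clay bowl, 100 mm across, 45 mm tall, beside the screen; origin under its centre.
- sambal_jar: Bystander: glass jar, 70 mm across, 110 mm tall, behind the screen; origin under its centre.

How it is judged:
By the outcome, as a careful person would: the job done as asked, in the order asked, and still so for the second after the job is handed in, with the robot touching nothing.
It also fails if it takes over 51 s, if anything falls off the work surface, if the arm or the gripper's body presses on something with over 40 N, if the wrist force passes 120 N, or if a joint passes its speed limit or range.

## Working session

There is one attempt and no reset: what is moved stays moved. The work goes in short steps, Python scripts to look and compute and a shell command to move; the robot and the scene stay as the last step left them, time stands still between calls to the robot, and variables do not carry over. Pictures are saved under pics/ and viewed, about 8 in all and at most 12, crops included, and the job is handed in when it is done.

```bash
ls; mkdir -p pics; python3 - <<'E'
from plant import *
import cv2,numpy as np
s=observe();print({k:np.round(v,3) for k,v in s.items()});print(nose_length if not callable(nose_length) else nose_length())
for n in("scene","top"):
    p,d=capture(n);cv2.imwrite(f"pics/{n}0.png",p[:,:,::-1]);np.save(f"pics/{n}0d.npy",d)
    c=get_calibration(n);print(n,np.round(c["mtx"],1).tolist(),c["k1"],np.round(c["pose"],3).tolist())
print(get_calibration("wrist"))
a=cv2.imread("pics/scene0.png");b=cv2.imread("pics/top0.png")
cv2.imwrite("pics/both0.png",cv2.resize(np.hstack([a,b]),(800,300)))
E
```

```text
pics
{'time_s': np.float64(0.0), 'qpos': array([-1.142,  0.354,  1.634,  0.   ,  1.155, -0.002]), 'qd': array([-0.   ,  0.001,  0.   , -0.001,  0.   ,  0.002]), 'tau': array([-2.0000e-03, -6.0526e+01, -3.4206e+01, -0.0000e+00,  9.0000e-03,
       -0.0000e+00]), 'eef_pos': array([ 0.261, -0.567,  0.253]), 'ee_rot': array([ 0.977,  0.214, -0.   , -0.001]), 'force': array([-0.139,  0.066,  1.692]), 'torque': array([-0.049,  0.023, -0.018]), 'gripper_width': np.float64(1.0)}
0.022
scene [[465.7, 0.0, 250.2], [0.0, 465.7, 198.8], [0.0, 0.0, 1.0]] -0.17464034383882893 [[-0.037, 0.742, -0.669, 1.245], [0.999, 0.015, -0.039, 0.078], [-0.02, -0.67, -0.742, 0.818], [0.0, 0.0, 0.0, 1.0]]
top [[365.5, 0.0, 259.3], [0.0, 365.5, 195.1], [0.0, 0.0, 1.0]] -0.07767335148262282 [[-0.007, -0.997, 0.08, 0.527], [-1.0, 0.01, 0.025, 0.049], [-0.025, -0.08, -0.996, 0.91], [0.0, 0.0, 0.0, 1.0]]
{'mtx': array([[329.97106666,   0.        , 253.58599751],
       [  0.        , 329.97106666, 189.2759342 ],
       [  0.        ,   0.        ,   1.        ]]), 'k1': -0.07212695599788341, 'tool_from_camera': array([[ 2.16577638e-04, -9.44574969e-01, -3.28295723e-01,
         8.41494792e-02],
       [ 9.99999962e-01,  2.60658790e-04, -9.02666001e-05,
        -4.59982171e-05],
       [ 1.70836737e-04, -3.28295691e-01,  9.44574989e-01,
        -1.21408640e-01],
       [ 0.00000000e+00,  0.00000000e+00,  0.00000000e+00,
         1.00000000e+00]])}
```

View pics/top0.png

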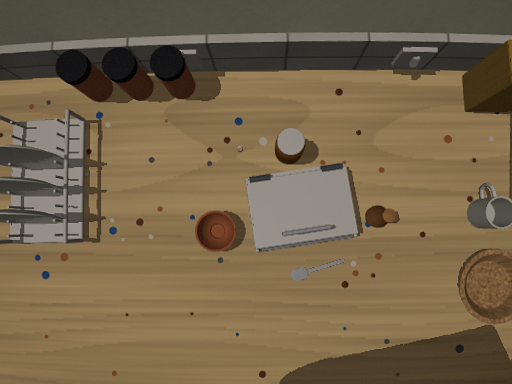

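View pics/scene0.png

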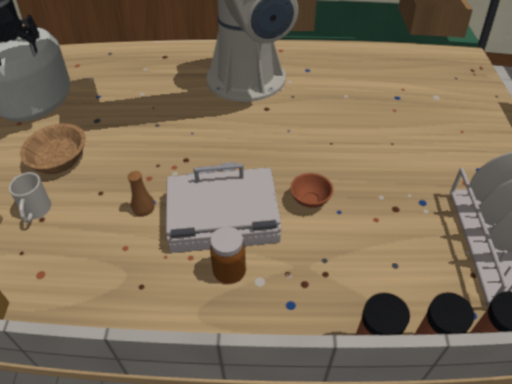

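The top view shows the closed lid, with its handle from about (282,234) to (335,226) and the hinges at (260,178) and (331,168). The bowl is on the left at (216,231), the pestle on the right at (380,216), the jar behind at (290,146) and the spoon in front at (318,270). The scene view looks from behind, with the handle at about (195..243,176).

```bash
cat > h.py <<'E'
from plant import *
import numpy as np, cv2
from scipy.spatial.transform import Rotation as R
def cam(n,s=None):
    c=get_calibration(n)
    if n=="wrist":
        T=np.eye(4);T[:3,:3]=R.from_quat(s["ee_rot"]).as_matrix();T[:3,3]=s["eef_pos"];return c["mtx"],c["k1"],T@c["tool_from_camera"]
    return c["mtx"],c["k1"],np.array(c["pose"])
def rays(C,uv):
    K,k,P=C; uv=np.array(uv,float).reshape(-1,1,2)
    x=cv2.undistortPoints(uv,K,np.array([k,0,0,0,0.]))[:,0]
    d=np.c_[x,np.ones(len(x))]@P[:3,:3].T
    return P[:3,3],d
def onz(C,uv,z):
    o,d=rays(C,uv);return o+d*((z-o[2])/d[:,2])[:,None]
def tri(C1,u1,C2,u2):
    o1,d1=rays(C1,u1);o2,d2=rays(C2,u2);out=[]
    for a,b in zip(d1,d2):
        t=np.linalg.lstsq(np.c_[a,-b],o2-o1,rcond=None)[0];p,q=o1+a*t[0],o2+b*t[1];out.append(np.r_[(p+q)/2,np.linalg.norm(p-q)])
    return np.array(out)
def proj(C,X):
    K,k,P=C;x=(np.atleast_2d(X)-P[:3,3])@P[:3,:3]
    return cv2.projectPoints(x,np.zeros(3),np.zeros(3),K,np.array([k,0,0,0,0.]))[0][:,0]
E
python3 - <<'E'
from h import *
a=cv2.imread("pics/scene0.png");b=cv2.imread("pics/top0.png")
T=cam("top");S=cam("scene")
def sat(i):return cv2.cvtColor(i,cv2.COLOR_BGR2HSV)
h=sat(b);m=((h[...,1]<45)&(h[...,2]>110)).astype(np.uint8);m[:, :240]=0;m[:,365:]=0;m[:155]=0;m[255:]=0
m=cv2.morphologyEx(m,cv2.MORPH_OPEN,np.ones((5,5)))
c=max(cv2.findContours(m,0,2)[0],key=cv2.contourArea);r=cv2.minAreaRect(c);bx=cv2.boxPoints(r);print("box",bx.round(1).tolist())
print(onz(T,bx,.064).round(3).tolist())
# handle: dark pixels within lid
hm=((h[...,2]<140)).astype(np.uint8);z=np.zeros_like(hm);cv2.fillPoly(z,[np.array([[270,222],[345,212],[348,233],[272,243]])],1);hm&=z
c2=np.argwhere(hm)[:,::-1].astype(np.float32);print(len(c2),cv2.boxPoints(cv2.minAreaRect(c2)).round(1).tolist())
cv2.imwrite("pics/c.png",np.hstack([cv2.resize(b[155:260,235:370],(405,315),interpolation=2),cv2.resize(a[155:255,155:290],(405,315),interpolation=2)])[:, :800])
E
```

```text
box [[244.1999969482422, 177.60000610351562], [346.3999938964844, 161.89999389648438], [357.3999938964844, 233.10000610351562], [255.1999969482422, 248.8000030517578]]
[[0.636, 0.105, 0.064], [0.671, -0.134, 0.064], [0.505, -0.155, 0.064], [0.471, 0.08, 0.064]]
343 [[281.29998779296875, 230.6999969482422], [335.3999938964844, 222.1999969482422], [336.5, 228.89999389648438], [282.3999938964844, 237.39999389648438]]
```

View pics/c.png

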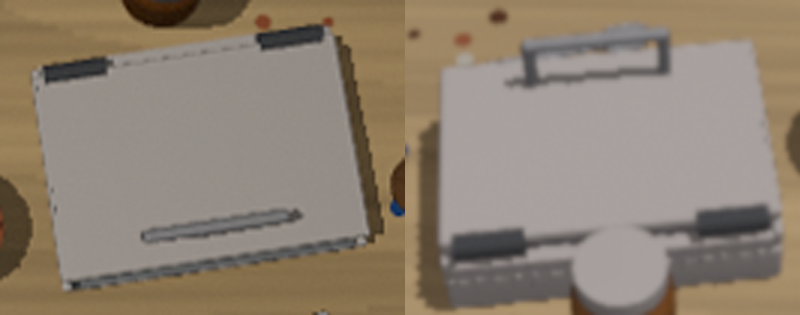

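The crops show the bar's ends: in the top view at (283.3,234) and (334.3,226.3), in the scene view at (242.7,166.4) and (194.7,169.3). The lid is closed.

```bash
python3 - <<'E'
from h import *
T=cam("top");S=cam("scene")
B=tri(T,[[283.3,234],[334.3,226.3]],S,[[242.7,166.4],[194.7,169.3]]);print("bar",B.round(4))
m=B[:,:3].mean(0);d=(B[0]-B[1])[:3];print("mid",m,"len",np.linalg.norm(d[:2]),"yaw",np.degrees(np.arctan2(-d[0],d[1])))
# lid corners top picture: BL BR FR FL
L=onz(T,[[246.5,180],[344.5,165.5],[357.5,234.5],[256.5,249]],.064);print(L.round(3),L.mean(0))
e=(L[0]+L[3]-L[1]-L[2])/2;print("yaw lid",np.degrees(np.arctan2(-e[0],e[1])), np.linalg.norm(e),np.linalg.norm((L[0]+L[1]-L[2]-L[3])/2))
print("bowl",onz(T,[[216,231]],.045).round(3),"pestle tip",onz(T,[[391,215]],.115).round(3),"jar",onz(T,[[291,141]],.11).round(3),"spoon",onz(T,[[300,274],[343,262]],.004).round(3))
s=observe();Rt=R.from_quat(s["ee_rot"]).as_matrix();print(Rt.round(3))
E
```

```text
bar [[ 0.5053  0.0181  0.1034  0.0024]
 [ 0.521  -0.0898  0.1088  0.0091]]
mid [ 0.51315566 -0.03583871  0.10612651] len 0.10896602229167748 yaw 8.281002002314661
[[ 0.63   0.099  0.064]
 [ 0.662 -0.13   0.064]
 [ 0.502 -0.156  0.064]
 [ 0.47   0.077  0.064]] [ 0.56607865 -0.02710612  0.064     ]
yaw lid 7.76024888034783 0.2330766953332486 0.1620290265933098
bowl [[0.512 0.174 0.045]] pestle tip [[ 0.544 -0.218  0.115]] jar [[ 0.711 -0.003  0.11 ]] spoon [[ 0.405 -0.027  0.004]
 [ 0.433 -0.133  0.004]]
[[ 0.909  0.418 -0.   ]
 [ 0.418 -0.909  0.001]
 [ 0.    -0.001 -1.   ]]
```

```bash
cat >> h.py <<'E'
Y=np.radians(8.0)
bx=np.array([np.cos(Y),np.sin(Y),0]);by=np.array([-np.sin(Y),np.cos(Y),0]);bz=np.array([0,0,1.])
def want(lean=0):  # tool rotation: x along base y, z down leaning forward by lean deg
    a=np.radians(lean);z=np.sin(a)*bx-np.cos(a)*bz
    return np.c_[by,np.cross(z,by),z]
def togo(p,lean=0):
    s=observe();Rt=R.from_quat(s["ee_rot"]).as_matrix()
    print("t",round(float(s["time_s"]),2),"pos",s["eef_pos"].round(4),"F",s["force"].round(1),"w",round(float(s["gripper_width"]),3))
    print("units tool-axes now",(Rt.T@(np.array(p)-s["eef_pos"])/.03).round(2),"rotvec deg",np.degrees(R.from_matrix(Rt.T@want(lean)).as_rotvec()).round(2))
    print("units in wanted axes",(want(lean).T@(np.array(p)-s["eef_pos"])/.03).round(2))
E
A='{"offset":[0.75,-0.63,0],"twist":[0,0,0]}'
python3 -m pendant '[{"offset":[0.75,-0.63,0],"twist":[0,0,0]},{"offset":[0.75,-0.63,0],"twist":[0,0,0]},{"offset":[0.75,-0.63,0],"twist":[0,0,0]},{"offset":[0.75,-0.63,0],"twist":[0,0,0]},{"offset":[0.75,-0.63,0],"twist":[0,0,0]},{"offset":[0.75,-0.63,0],"twist":[0,0,0]},{"offset":[0.75,-0.63,0],"twist":[0,0,0]},{"offset":[0.75,-0.63,0],"twist":[0,0,0]},{"offset":[0.75,-0.63,0],"twist":[0,0,0]},{"offset":[0.75,-0.63,0],"twist":[0,0,0]},{"offset":[0.75,-0.63,0],"twist":[0,0,0]},{"offset":[0.75,-0.63,0],"twist":[0,0,0]}]' 0.5 40
python3 -m pendant '[{"offset":[0.75,-0.63,0],"twist":[0,0,0]},{"offset":[0.75,-0.63,0],"twist":[0,0,0]},{"offset":[0.75,-0.63,0],"twist":[0,0,0]},{"offset":[0.75,-0.63,0],"twist":[0,0,0]},{"offset":[0.75,-0.63,0],"twist":[0,0,0]},{"offset":[0.75,-0.63,0],"twist":[0,0,0]},{"offset":[0.75,-0.63,0],"twist":[0,0,0]},{"offset":[0.75,-0.63,0],"twist":[0,0,0]}]'
python3 -m pendant '[{"offset":[0,0,0],"twist":[0,0,-6.1]},{"offset":[0,0,0],"twist":[0,0,-6.1]},{"offset":[0,0,0],"twist":[0,0,-6.1]},{"offset":[0,0,0],"twist":[0,0,-6.1]},{"offset":[0,0,0],"twist":[0,0,-6.1]},{"offset":[0,0,0],"twist":[0,0,-6.1]},{"offset":[0,0,0],"twist":[0,0,-6.1]},{"offset":[0,0,0],"twist":[0,0,-6.1]},{"offset":[0,0,0],"twist":[0,0,-6.1]},{"offset":[0,0,0],"twist":[0,0,-6.1]},{"offset":[0,0,0],"twist":[0,0,-6.1]},{"offset":[0,0,0],"twist":[0,0,-6.1]}]'
python3 -m pendant '[{"offset":[0,0,0],"twist":[0,0,0]},{"offset":[0,0,0],"twist":[0,0,0]}]'
python3 - <<'E'
from h import *
togo([.513,-.035,.16])
s=observe();p,d=capture("wrist");cv2.imwrite("pics/w1.png",p[:,:,::-1]);np.savez("pics/w1",pos=s["eef_pos"],rot=s["ee_rot"]);print(s["qpos"].round(3))
W=cam("wrist",s);print(proj(W,[[.5053,.0181,.102],[.521,-.0898,.102],[.513,-.0358,.102]]).round(1))
E
```

```text
time_s: 1.1
eef_pos: [0.4118, -0.2476, 0.2531]
ee_rot: [0.977, 0.214, -0.0, -0.0]
force: [-0.3, -1.4, -0.2]
gripper_width: 0.505
time_s: 1.77
eef_pos: [0.5122, -0.0351, 0.2531]
ee_rot: [0.977, 0.214, -0.0, -0.0]
force: [0.2, 0.3, -0.5]
gripper_width: 0.502
time_s: 2.77
eef_pos: [0.5118, -0.0365, 0.253]
ee_rot: [0.655, 0.756, -0.0, -0.0]
force: [0.5, 0.0, 0.5]
gripper_width: 0.5
time_s: 2.93
eef_pos: [0.5119, -0.0365, 0.2531]
ee_rot: [0.658, 0.753, -0.0, -0.0]
force: [0.7, 0.7, 1.3]
gripper_width: 0.499
t 2.93 pos [ 0.5119 -0.0365  0.2531] F [0.7 0.7 1.3] w 0.499
units tool-axes now [0.05 0.05 3.1 ] rotvec deg [-0.02 -0.   -0.31]
units in wanted axes [0.05 0.04 3.1 ]
[-0.074  0.179  1.869 -0.     1.093 -0.208]
[[255.4 113.7]
 [256.4 234.5]
 [255.8 177.7]]
```

View pics/w1.png

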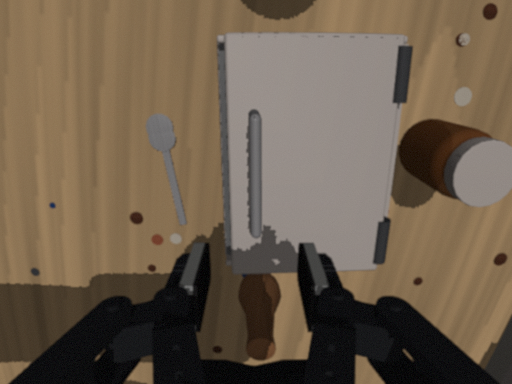

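The wrist view shows the bar from (254,111) to (256,235), within 2–3 px of where I projected it. I'll descend and grip.

```bash
python3 -m pendant '[{"offset":[0.05,0.04,0.6],"twist":[0,0,0]},{"offset":[0,0,0.7],"twist":[0,0,0]},{"offset":[0,0,0.7],"twist":[0,0,0]},{"offset":[0,0,0.7],"twist":[0,0,0]},{"offset":[0,0,0.7],"twist":[0,0,0]},{"offset":[0,0,0.7],"twist":[0,0,0]},{"offset":[0,0,0.5],"twist":[0,0,0]},{"offset":[0,0,0.3],"twist":[0,0,0]},{"offset":[0,0,0],"twist":[0,0,0]},{"offset":[0,0,0],"twist":[0,0,0]}]'
python3 -m pendant '[{"offset":[0,0,0],"twist":[0,0,0]},{"offset":[0,0,0],"twist":[0,0,0]},{"offset":[0,0,0],"twist":[0,0,0]},{"offset":[0,0,0],"twist":[0,0,0]},{"offset":[0,0,0],"twist":[0,0,0]},{"offset":[0,0,0],"twist":[0,0,0]}]' 1 25
python3 - <<'E'
from h import *
# arc of bar in base x,z from hinge; tool y=+base x, tool z=-world z
f=lambda t:np.array([-.135*np.cos(t)+.044*np.sin(t),.135*np.sin(t)+.044*np.cos(t)])
a=np.radians(np.arange(0,66,5));P=np.array([f(t) for t in a]);
print((np.diff(P,axis=0)/.03).round(2).tolist(), (P[12]-P[0])/.03,P[0],P[12])
E
```

```text
time_s: 3.82
eef_pos: [0.513, -0.0349, 0.1063]
ee_rot: [0.657, 0.754, -0.0, -0.0]
force: [0.4, 0.9, 0.7]
gripper_width: 0.499
time_s: 4.32
eef_pos: [0.5129, -0.035, 0.1067]
ee_rot: [0.657, 0.754, -0.0, 0.0]
force: [-3.7, -2.0, 5.2]
gripper_width: 0.106
[[0.14, 0.39], [0.18, 0.37], [0.21, 0.36], [0.24, 0.34], [0.27, 0.31], [0.29, 0.29], [0.32, 0.26], [0.34, 0.23], [0.36, 0.2], [0.38, 0.17], [0.39, 0.14], [0.4, 0.1], [0.41, 0.07]] [3.52017059 3.16378098] [-0.135  0.044] [-0.02939488  0.13891343]
```

```bash
python3 -m pendant '[{"offset":[0,0.07,-0.2],"twist":[0,0,0]},{"offset":[0,0.07,-0.19],"twist":[0,0,0]},{"offset":[0,0.09,-0.19],"twist":[0,0,0]},{"offset":[0,0.09,-0.18],"twist":[0,0,0]},{"offset":[0,0.1,-0.18],"twist":[0,0,0]},{"offset":[0,0.11,-0.18],"twist":[0,0,0]},{"offset":[0,0.12,-0.17],"twist":[0,0,0]},{"offset":[0,0.12,-0.17],"twist":[0,0,0]},{"offset":[0,0.13,-0.16],"twist":[0,0,0]},{"offset":[0,0.14,-0.15],"twist":[0,0,0]},{"offset":[0,0.14,-0.15],"twist":[0,0,0]},{"offset":[0,0.15,-0.14],"twist":[0,0,0]}]'
```

```text
time_s: 5.32
eef_pos: [0.5526, -0.0293, 0.1682]
ee_rot: [0.657, 0.754, -0.0, -0.0]
force: [0.8, -1.3, -12.2]
gripper_width: 0.106
```

```bash
python3 -m pendant '[{"offset":[0,0.16,-0.13],"twist":[0,0,0]},{"offset":[0,0.16,-0.13],"twist":[0,0,0]},{"offset":[0,0.17,-0.12],"twist":[0,0,0]},{"offset":[0,0.17,-0.11],"twist":[0,0,0]},{"offset":[0,0.18,-0.1],"twist":[0,0,0]},{"offset":[0,0.18,-0.1],"twist":[0,0,0]},{"offset":[0,0.19,-0.09],"twist":[0,0,0]},{"offset":[0,0.19,-0.08],"twist":[0,0,0]},{"offset":[0,0.2,-0.07],"twist":[0,0,0]},{"offset":[0,0.2,-0.07],"twist":[0,0,0]},{"offset":[0,0.2,-0.05],"twist":[0,0,0]},{"offset":[0,0.2,-0.05],"twist":[0,0,0]}]'
python3 -m pendant '[{"offset":[0,0,0],"twist":[0,0,0]},{"offset":[0,0,0],"twist":[0,0,0]},{"offset":[0,0,0],"twist":[0,0,0]}]'
python3 - <<'E'
from h import *
s=observe();p,d=capture("scene");cv2.imwrite("pics/s2.png",cv2.resize(p[100:280,130:320,::-1],(760,720))[:600])
# angle from tool travel
g=s["eef_pos"]-[0.5129,-.035,.1067];v=np.array([g@bx,g[2]]);print(v,g@by,s["force"])
from scipy.optimize import minimize_scalar
f=lambda t:np.array([-.135*np.cos(t)+.044*np.sin(t)+.135,.135*np.sin(t)+.044*np.cos(t)-.044])
r=minimize_scalar(lambda t:sum((f(t)-v)**2),bounds=(0,1.4),method="bounded");print(np.degrees(r.x),r.fun**.5)
E
```

```text
time_s: 6.32
eef_pos: [0.6178, -0.02, 0.2029]
ee_rot: [0.657, 0.754, -0.0, -0.0]
force: [-8.6, -0.2, 4.0]
gripper_width: 0.104
time_s: 6.57
eef_pos: [0.6191, -0.0198, 0.2032]
ee_rot: [0.657, 0.754, 0.001, 0.001]
force: [-3.7, 0.2, 4.8]
gripper_width: 0.102
[0.10731168 0.09651369] 0.0002372885117901426 [-3.72737216  0.18146094  4.75477679]
60.800509491927436 0.001226272324990405
```

View pics/s2.png

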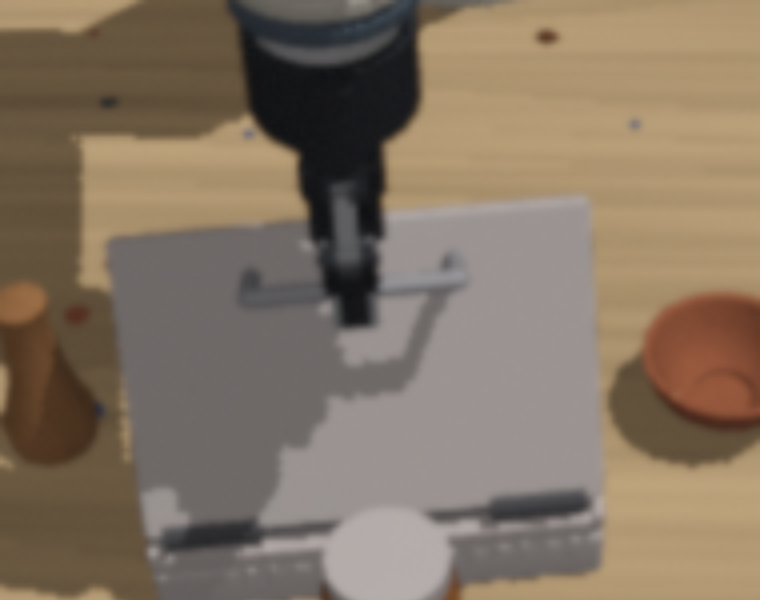

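The lid is at about 60.8°, judged by the bar's arc, and the bar is held at about (350,285) in the crop. I'll release it, rise, go back and lean to look at the keys.

```bash
python3 -m pendant '[{"offset":[0,0,0],"twist":[0,0,0]},{"offset":[0,0,0],"twist":[0,0,0]},{"offset":[0,0,0],"twist":[0,0,0]},{"offset":[0,0,0],"twist":[0,0,0]}]' 0.65
python3 -m pendant '[{"offset":[0,0,-0.3],"twist":[0,0,0]},{"offset":[0,0,-0.5],"twist":[0,0,0]},{"offset":[0,0,-0.8],"twist":[0,0,0]},{"offset":[0,0,-0.9],"twist":[0,0,0]},{"offset":[0,0,-0.9],"twist":[0,0,0]},{"offset":[0,0,-0.6],"twist":[0,0,0]},{"offset":[0,-0.6,0],"twist":[0,0,0]},{"offset":[0,-0.8,0],"twist":[0,0,0]},{"offset":[0,-0.9,0],"twist":[0,0,0]},{"offset":[0,-0.9,0],"twist":[0,0,0]},{"offset":[0,-0.9,0],"twist":[0,0,0]},{"offset":[0,-0.9,0],"twist":[0,0,0]}]'
python3 -m pendant '[{"offset":[0,-0.6,0],"twist":[-6,0,0]},{"offset":[0,0,0.5],"twist":[-6,0,0]},{"offset":[0,0,0.5],"twist":[-6,0,0]},{"offset":[0,0,0.5],"twist":[-6,0,0]},{"offset":[0,0,0.5],"twist":[-6,0,0]},{"offset":[0,0,0],"twist":[0,0,0]},{"offset":[0,0,0],"twist":[0,0,0]}]' 1
python3 - <<'E'
from h import *
togo([.467,-.041,.186],30)
s=observe();p,d=capture("wrist");cv2.imwrite("pics/w2.png",p[:,:,::-1]);np.savez("pics/w2",pos=s["eef_pos"],rot=s["ee_rot"])
p,d=capture("top");cv2.imwrite("pics/t2.png",p[:,:,::-1])
W=cam("wrist",s);K=np.array([.546,-.030,.047]);print(proj(W,[K,K+.06*by,K-.06*by]).round(1))
E
```

```text
time_s: 6.95
eef_pos: [0.6185, -0.0203, 0.2015]
ee_rot: [0.657, 0.754, 0.0, 0.0]
force: [-0.2, -0.6, -0.1]
gripper_width: 0.35
time_s: 7.95
eef_pos: [0.4681, -0.041, 0.3217]
ee_rot: [0.657, 0.754, 0.0, 0.0]
force: [-0.4, 0.3, 0.3]
gripper_width: 0.349
time_s: 8.53
eef_pos: [0.4654, -0.0412, 0.2632]
ee_rot: [0.635, 0.728, 0.194, 0.168]
force: [-0.6, 0.5, 1.5]
gripper_width: -0.001
t 8.53 pos [ 0.4654 -0.0412  0.2632] F [-0.6  0.5  1.5] w -0.001
units tool-axes now [-0.   -1.23  2.26] rotvec deg [-0.24  0.   -0.2 ]
units in wanted axes [ 0.   -1.24  2.25]
[[220.  157.5]
 [218.  100.9]
 [221.9 208.6]]
```

View pics/w2.png

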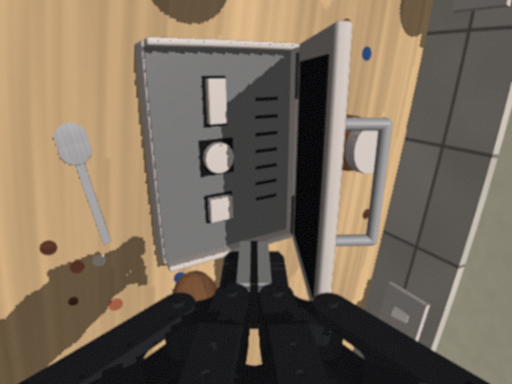

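The wrist view shows the keys standing in the row: bar at (216,101), round at (218,157) and square at (220,208), all within about 2 px of where I projected them. The lid stands, with nothing holding it. I'll refine the key centres and check them against the top view.

```bash
python3 - <<'E'
from h import *
n=np.load("pics/w2.npz");W=cam("wrist",dict(eef_pos=n["pos"],ee_rot=n["rot"]));T=cam("top")
w=cv2.imread("pics/w2.png");t=cv2.imread("pics/t2.png")
def blobs(i,C,box):
    x0,y0,x1,y1=box;g=cv2.cvtColor(i,6)[y0:y1,x0:x1];th,m=cv2.threshold(g,0,255,cv2.THRESH_OTSU)
    _,_,st,c=cv2.connectedComponentsWithStats(m)
    for s,q in zip(st[1:],c[1:]):
        if s[4]>60:print(s[4],(q+[x0,y0]).round(1),onz(C,[q+[x0,y0]],.047).round(4))
blobs(w,W,(198,68,240,228))
tp=proj(T,np.array([[.546,-.030,.047]])+np.array([[.06],[0],[-.06]])*by);print(tp)
u,v=tp[1].astype(int);cv2.imwrite("pics/t2c.png",cv2.resize(t[v-60:v+60,u-80:u+80],(640,480)))
# lid angle: free-edge lower/upper corners vs model
H=np.array([.645,-.016,.058])
for a in(55,60,65):
    r=np.radians(a);d=-np.cos(r)*bx+np.sin(r)*bz;print(a,proj(W,[H+.16*d+.12*by-.006*(np.sin(r)*bx+np.cos(r)*bz),H+.16*d+.12*by+.006*(np.sin(r)*bx+np.cos(r)*bz)]).round(1).tolist())
K=np.array([.544,-.030,.047])
z=want(30)[:,2];togo(K+.003*bx+[0,0,.018]-.022*z,30)
E
```

```text
801 [217.2 100.4] [[0.5367 0.0298 0.047 ]]
562 [217.2 157.7] [[ 0.5428 -0.0303  0.047 ]]
437 [219.4 209. ] [[ 0.5513 -0.0897  0.047 ]]
[[276.84305897 219.65146038]
 [302.047449   215.87949673]
 [327.20731084 212.09346182]]
55 [[307.8, 18.5], [326.7, 18.5]]
60 [[329.8, 18.5], [348.4, 18.8]]
65 [[351.4, 18.9], [369.3, 19.6]]
t 8.63 pos [ 0.4681 -0.0414  0.2653] F [ 0.1 -0.1  1.7] w -0.0
units tool-axes now [ 0.03 -1.03  6.38] rotvec deg [-0.05  0.05 -0.09]
units in wanted axes [ 0.03 -1.04  6.38]
```

The observed lid corner, around (330–348, 25), matches 60°. The key spacing comes out at 60 mm, which confirms the height. Next I approach the round key.

```bash
python3 -m pendant '[{"offset":[0.03,-0.5,0.5],"twist":[0,0,0]},{"offset":[0,-0.53,0.7],"twist":[0,0,0]},{"offset":[0,0,0.9],"twist":[0,0,0]},{"offset":[0,0,0.9],"twist":[0,0,0]},{"offset":[0,0,0.9],"twist":[0,0,0]},{"offset":[0,0,0.9],"twist":[0,0,0]},{"offset":[0,0,0.8],"twist":[0,0,0]},{"offset":[0,0,0.5],"twist":[0,0,0]},{"offset":[0,0,0.27],"twist":[0,0,0]},{"offset":[0,0,0],"twist":[0,0,0]},{"offset":[0,0,0],"twist":[0,0,0]},{"offset":[0,0,0],"twist":[0,0,0]}]'
python3 - <<'E'
from h import *
z=want(30)[:,2];togo(np.array([.5428,-.0303,.065])+.003*bx-.022*z,30)
p,d=capture("wrist");cv2.imwrite("pics/w3.png",p[:,:,::-1])
E
```

```text
time_s: 9.63
eef_pos: [0.5287, -0.0301, 0.0999]
ee_rot: [0.633, 0.729, 0.199, 0.17]
force: [0.3, 0.7, -0.8]
gripper_width: -0.005
t 9.63 pos [ 0.5287 -0.0301  0.0999] F [ 0.3  0.7 -0.8] w -0.005
units tool-axes now [-0.07 -0.1   0.56] rotvec deg [ 0.33 -0.26 -0.03]
units in wanted axes [-0.07 -0.09  0.56]
```

View pics/w3.png

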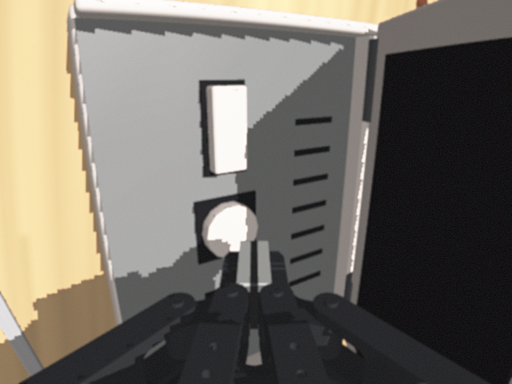

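The tip at (253,242) is above the round key at (230,228), still about 34 mm up. The bar and square keys are clear of it.

```bash
python3 -m pendant '[{"offset":[-0.07,-0.1,0.3],"twist":[0,0,0]},{"offset":[0,0,0.26],"twist":[0,0,0]},{"offset":[0,-0.1,0.17],"twist":[0,0,0]},{"offset":[0,-0.1,0.17],"twist":[0,0,0]},{"offset":[0,0,0],"twist":[0,0,0]},{"offset":[0,0,0],"twist":[0,0,0]}]'
python3 -m pendant '[{"offset":[0,-0.02,0.03],"twist":[0,0,0]},{"offset":[0,-0.02,0.03],"twist":[0,0,0]},{"offset":[0,-0.02,0.03],"twist":[0,0,0]},{"offset":[0,-0.02,0.03],"twist":[0,0,0]},{"offset":[0,0,0],"twist":[0,0,0]},{"offset":[0,0,0],"twist":[0,0,0]}]'
python3 - <<'E'
from h import *
z=want(30)[:,2];togo(np.array([.5428,-.0303,.047])+.003*bx-.022*z,30)
E
```

```text
time_s: 10.18
eef_pos: [0.5335, -0.0318, 0.0716]
ee_rot: [0.634, 0.728, 0.198, 0.17]
force: [0.3, 0.5, -0.5]
gripper_width: -0.002
time_s: 10.68
eef_pos: [0.5333, -0.0319, 0.0669]
ee_rot: [0.634, 0.728, 0.198, 0.17]
force: [1.0, -1.1, 2.2]
gripper_width: 0.001
t 10.68 pos [ 0.5333 -0.0319  0.0669] F [ 1.  -1.1  2.2] w 0.001
units tool-axes now [0.01 0.03 0.05] rotvec deg [ 0.24 -0.18 -0.09]
units in wanted axes [0.01 0.03 0.05]
```

```bash
python3 -m pendant '[{"offset":[0,-0.02,0.03],"twist":[0,0,0]},{"offset":[0,-0.02,0.03],"twist":[0,0,0]},{"offset":[0,0,0],"twist":[0,0,0]},{"offset":[0,0,0],"twist":[0,0,0]}]'
python3 -m pendant '[{"offset":[0,-0.02,0.03],"twist":[0,0,0]},{"offset":[0,-0.02,0.03],"twist":[0,0,0]},{"offset":[0,0,0],"twist":[0,0,0]},{"offset":[0,0,0],"twist":[0,0,0]}]'
python3 -m pendant '[{"offset":[0,-0.02,0.03],"twist":[0,0,0]},{"offset":[0,-0.02,0.03],"twist":[0,0,0]},{"offset":[0,0,0],"twist":[0,0,0]},{"offset":[0,0,0],"twist":[0,0,0]}]'
```

```text
time_s: 11.02
eef_pos: [0.5332, -0.0319, 0.0647]
ee_rot: [0.634, 0.728, 0.198, 0.17]
force: [2.5, -0.5, 3.3]
gripper_width: -0.003
time_s: 11.35
eef_pos: [0.5332, -0.0319, 0.0628]
ee_rot: [0.634, 0.728, 0.198, 0.17]
force: [1.6, 0.5, 8.6]
gripper_width: 0.002
time_s: 11.68
eef_pos: [0.5334, -0.0319, 0.0619]
ee_rot: [0.633, 0.728, 0.199, 0.171]
force: [-8.4, -2.1, 30.9]
gripper_width: 0.002
```

The force jumped to 31 N with the tip centre at z≈43 mm, so the key is at its stop. I'll let it up, shift 60 mm to the bar key and check.

```bash
python3 -m pendant '[{"offset":[0,0.1,-0.17],"twist":[0,0,0]},{"offset":[0,0.2,-0.34],"twist":[0,0,0]},{"offset":[0,0.2,-0.34],"twist":[0,0,0]},{"offset":[0,0,-0.3],"twist":[0,0,0]},{"offset":[0.5,0,0],"twist":[0,0,0]},{"offset":[0.8,0,0],"twist":[0,0,0]},{"offset":[0.7,0,0],"twist":[0,0,0]},{"offset":[0,0,0],"twist":[0,0,0]},{"offset":[0,0,0],"twist":[0,0,0]},{"offset":[0,0,0],"twist":[0,0,0]}]'
python3 - <<'E'
from h import *
z=want(30)[:,2];togo(np.array([.5367,.0298,.055])+.003*bx-.022*z,30)
E
```

```text
time_s: 12.52
eef_pos: [0.5192, 0.0267, 0.0945]
ee_rot: [0.633, 0.729, 0.197, 0.169]
force: [-0.7, 0.7, -0.1]
gripper_width: 0.001
t 12.52 pos [0.5192 0.0267 0.0945] F [-0.7  0.7 -0.1] w 0.001
units tool-axes now [ 0.02 -0.06  0.75] rotvec deg [ 0.12 -0.21 -0.01]
units in wanted axes [ 0.02 -0.06  0.75]
```

```bash
python3 -m pendant '[{"offset":[0.02,-0.06,0.25],"twist":[0,0,0]},{"offset":[0,0,0.3],"twist":[0,0,0]},{"offset":[0,0,0.2],"twist":[0,0,0]},{"offset":[0,-0.04,0.06],"twist":[0,0,0]},{"offset":[0,-0.04,0.06],"twist":[0,0,0]},{"offset":[0,-0.02,0.03],"twist":[0,0,0]},{"offset":[0,0,0],"twist":[0,0,0]},{"offset":[0,0,0],"twist":[0,0,0]}]'
python3 -m pendant '[{"offset":[0,-0.02,0.03],"twist":[0,0,0]},{"offset":[0,-0.02,0.03],"twist":[0,0,0]},{"offset":[0,-0.02,0.03],"twist":[0,0,0]},{"offset":[0,-0.02,0.03],"twist":[0,0,0]},{"offset":[0,0,0],"twist":[0,0,0]},{"offset":[0,0,0],"twist":[0,0,0]}]'
python3 -m pendant '[{"offset":[0,-0.02,0.03],"twist":[0,0,0]},{"offset":[0,-0.02,0.03],"twist":[0,0,0]},{"offset":[0,0,0],"twist":[0,0,0]},{"offset":[0,0,0],"twist":[0,0,0]}]'
```

```text
time_s: 13.18
eef_pos: [0.5284, 0.0283, 0.0707]
ee_rot: [0.634, 0.728, 0.198, 0.169]
force: [0.5, 0.9, -0.1]
gripper_width: 0.0
time_s: 13.68
eef_pos: [0.5285, 0.0289, 0.0667]
ee_rot: [0.634, 0.728, 0.198, 0.169]
force: [0.1, -1.1, 2.7]
gripper_width: 0.001
time_s: 14.02
eef_pos: [0.5284, 0.0289, 0.0645]
ee_rot: [0.634, 0.728, 0.198, 0.169]
force: [1.1, -2.2, 2.5]
gripper_width: 0.003
```

```bash
python3 -m pendant '[{"offset":[0,-0.02,0.03],"twist":[0,0,0]},{"offset":[0,-0.02,0.03],"twist":[0,0,0]},{"offset":[0,0,0],"twist":[0,0,0]},{"offset":[0,0,0],"twist":[0,0,0]}]'
python3 -m pendant '[{"offset":[0,-0.02,0.03],"twist":[0,0,0]},{"offset":[0,-0.02,0.03],"twist":[0,0,0]},{"offset":[0,0,0],"twist":[0,0,0]},{"offset":[0,0,0],"twist":[0,0,0]}]'
```

```text
time_s: 14.35
eef_pos: [0.5285, 0.0289, 0.0627]
ee_rot: [0.633, 0.728, 0.199, 0.17]
force: [-1.1, -3.4, 10.1]
gripper_width: -0.001
time_s: 14.68
eef_pos: [0.5286, 0.029, 0.0618]
ee_rot: [0.633, 0.728, 0.2, 0.17]
force: [-12.3, -4.9, 33.5]
gripper_width: -0.002
```

The bar key bottomed out in the same way, with 33 N at the same height. I'll retreat and check.

```bash
python3 -m pendant '[{"offset":[0,0.1,-0.17],"twist":[0,0,0]},{"offset":[0,0.2,-0.34],"twist":[0,0,0]},{"offset":[0,0.2,-0.34],"twist":[0,0,0]},{"offset":[0,0,-0.7],"twist":[0,0,0]},{"offset":[0,0,-0.9],"twist":[0,0,0]},{"offset":[0,0,-0.9],"twist":[0,0,0]},{"offset":[0,0,-0.9],"twist":[0,0,0]},{"offset":[0,0,-0.9],"twist":[0,0,0]},{"offset":[0,0,-0.7],"twist":[0,0,0]},{"offset":[0,0,0],"twist":[0,0,0]},{"offset":[0,0,0],"twist":[0,0,0]},{"offset":[0,0,0],"twist":[0,0,0]}]'
python3 - <<'E'
from h import *
s=observe();p,d=capture("wrist");p=p[:,:,::-1].copy()
W=cam("wrist",s);H=np.array([.645,-.016,.058])
for a in(55,60,65):
    r=np.radians(a);q=proj(W,[H+.16*(-np.cos(r)*bx+np.sin(r)*bz)+k*by-.006*(np.sin(r)*bx+np.cos(r)*bz) for k in(.12,-.0)]);print(a,q.round(1).tolist())
t,_=capture("top");cv2.imwrite("pics/e.png",np.hstack([p,t[100:300,150:420,::-1].copy().repeat(1,0) if 0 else cv2.resize(t[100:300,180:420,::-1],(288,240)).__class__((384,288,3),np.uint8)*0+np.vstack([cv2.resize(t[100:300,180:420,::-1],(288,240)),np.zeros((144,288,3),np.uint8)])]))
print(s["force"],s["eef_pos"])
E
```

```text
time_s: 15.68
eef_pos: [0.5052, 0.0323, 0.1276]
ee_rot: [0.631, 0.73, 0.208, 0.163]
force: [-0.1, -0.1, 1.1]
gripper_width: -0.0
55 [[452.9, 187.3], [392.9, 453.9]]
60 [[497.9, 188.2], [424.8, 453.8]]
65 [[538.2, 187.9], [454.9, 450.5]]
[-0.0609091  -0.14583981  1.07164543] [0.50517217 0.03233101 0.12759239]
```

View pics/e.png

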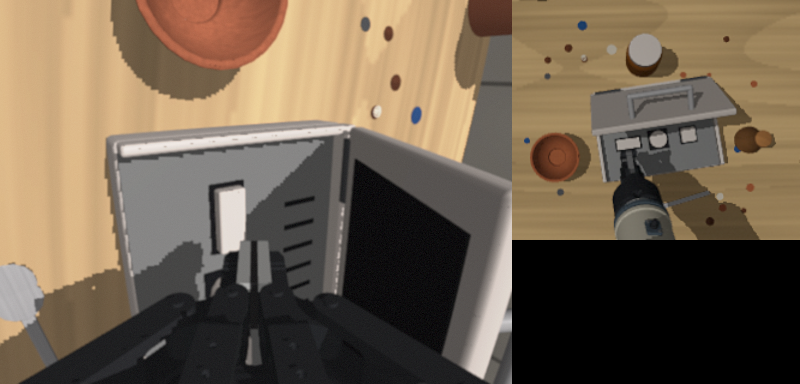

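The picture shows the lid standing, with its corner near (512,185), and the bar key up at (231,215). The bowl and jar are undisturbed. The retreat fell short, so I'll continue it and take a final lid and key check.

```bash
python3 -m pendant '[{"offset":[0,0,-0.5],"twist":[0,0,0]},{"offset":[0,0,-0.5],"twist":[0,0,0]},{"offset":[0,0,-0.5],"twist":[0,0,0]},{"offset":[0,0,-0.5],"twist":[0,0,0]},{"offset":[0,0,-0.5],"twist":[0,0,0]},{"offset":[0,0,-0.5],"twist":[0,0,0]},{"offset":[0,0,-0.5],"twist":[0,0,0]},{"offset":[0,0,-0.5],"twist":[0,0,0]},{"offset":[0,0,0],"twist":[0,0,0]},{"offset":[0,0,0],"twist":[0,0,0]}]'
python3 -m pendant '[{"offset":[-0.7,0,-0.3],"twist":[0,0,0]},{"offset":[-0.7,0,-0.3],"twist":[0,0,0]},{"offset":[-0.7,0,-0.3],"twist":[0,0,0]},{"offset":[-0.2,0,0],"twist":[0,0,0]},{"offset":[0,0,0],"twist":[0,0,0]},{"offset":[0,0,0],"twist":[0,0,0]}]'
python3 - <<'E'
from h import *
s=observe();p,d=capture("wrist");cv2.imwrite("pics/f.png",p[:,:,::-1])
W=cam("wrist",s);H=np.array([.645,-.016,.058])
for a in(55,60,65):
    r=np.radians(a);print(a,proj(W,[H+.16*(-np.cos(r)*bx+np.sin(r)*bz)+.12*by-.006*(np.sin(r)*bx+np.cos(r)*bz)]).round(1).tolist())
print(s["force"],s["eef_pos"],s["qpos"].round(3))
print(proj(W,[[.5367,.0298,.047],[.5428,-.0303,.047],[.5513,-.0897,.047]]).round(1).tolist())
E
```

```text
time_s: 16.62
eef_pos: [0.4471, 0.0211, 0.2292]
ee_rot: [0.63, 0.73, 0.21, 0.163]
force: [0.1, 0.1, -0.6]
gripper_width: -0.002
time_s: 17.12
eef_pos: [0.4436, -0.0501, 0.2493]
ee_rot: [0.631, 0.729, 0.209, 0.162]
force: [-0.3, -0.7, -1.9]
gripper_width: -0.004
55 [[345.3, 15.9]]
60 [[366.9, 16.1]]
65 [[387.7, 16.8]]
[-0.30780775 -0.72199829 -1.88169118] [ 0.44363747 -0.05014267  0.24927399] [-0.287 -0.134  2.317  0.49   0.529 -0.804]
[[239.9, 101.1], [238.8, 158.6], [239.8, 210.5]]
```

View pics/f.png

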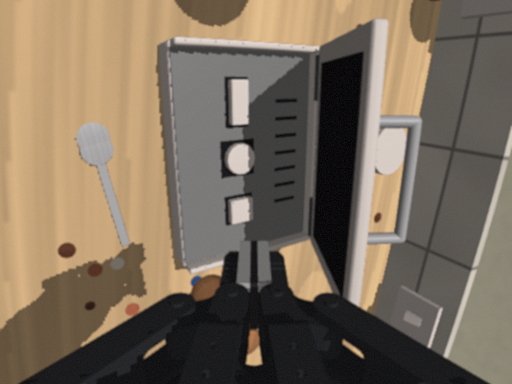

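The lid corner at about (369,25) fits 60–61°. All three keys are up at (239,101), (239,158) and (239,210). The spoon, bowl and jar are unmoved, and the arm is clear.

```bash
python3 -c "
from plant import *
print(close_job())"
```

```text
the job is handed in; nothing more can be done
None
```

The lid is standing at about 60–61° and let go, and I pressed the round key and then the bar key all the way down. I handed the job in at about 17 s of the 51 s allowed.

- **Lid:** I gripped the handle and followed its arc. The arc gave 60.8°, and the free corner in the later pictures agrees with about 60–61°.
- **Keys:** The round key came to its stop at 31 N, and the bar key at 33 N at the same height. In the last picture both are up again, and I never touched the square key.
- **Surroundings:** The spoon, bowl, jar and pestle look undisturbed in the pictures, with the pestle only partly visible in the last one. The arm was clear of everything.
- **Slower than commanded:** Two moves with the tool leaned back fell short of what I commanded: the approach to the round key and the retreat after the bar key. I corrected each with another move, and neither caused contact.

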